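# Set the carrying board over the edge

### The job

On the rolling board, first push the wooden bread stamp aside, then push the thin flat carrying board straight towards the end of the rolling board where the stamp stood, until 5 cm of it (give or take 1 cm) sticks out squarely past that edge, so that the baker can get a hand under it. Only push: neither of them may be lifted or tipped over, the stamp stays standing on the rolling board, and everything else stays where it is.

Things in the scene. Friction and masses are not known exactly. Their poses are not given: they have to be found in the camera images.
- rolling_board: rolling board, pale wood, fixed to the table: 300 mm along its own x, 460 mm along its own y, flat top 60 mm above its origin; origin at the centre of its footprint on the table. Its +x points roughly away from the robot and its +y roughly to the robot's left. The edge to overhang is the end at its own y = -230 mm (robot's right). All edges are open, without a rim
- board_edge (a point): middle of the rolling board's top edge at the end to overhang (own x 0, y -230 mm, height 60 mm)
- carry_board: carrying board, a thin flat rectangle of dark wood lying loose on the rolling board: 110 mm along its own x, 160 mm along its own y, 8 mm thick, about 0.12 kg; origin at the centre of its underside. It may start turned by up to 0.3 rad from the rolling board's axes. It slides with dry friction and stops as soon as the push stops
- lead_edge (a point): middle of the carrying board's short edge that must stick out (own x 0, y -80 mm, half-way up its thickness); the edge to push is the opposite one, at own y = +80 mm
- stamp: bread stamp, loose, standing on the rolling board between the carrying board and the edge: round wooden foot 64 mm across and 24 mm high, narrow neck (22 mm), knob 38 mm across on top, 70 mm high in all, about 0.14 kg; origin at the centre of its underside. There is free room for it on the rolling board on the side away from the robot (own +x of the rolling board)
- cutter: steel ring cutter, a bystander: open ring 66 mm across, 35 mm high, standing on the rolling board; origin at the centre of its underside
- salt: small glass salt jar, a bystander: 42 mm across, 60 mm high, standing on the rolling board; origin at the centre of its underside
- mug: white mug, a bystander on the table, about 76 mm across and 85 mm high; origin at the centre of its underside
- bowl: aluminium bowl, a bystander on the table, 170 mm across and 60 mm high; origin at the centre of its underside
- scraper: dough scraper, a bystander lying flat on the table to the robot's right of the rolling board, 120 x 85 mm; origin at the centre of its underside
There are look-alikes about, which are no part of the job. What is shaped like the carry_board but orange or pink is not meant.

How it is judged:
By the outcome, as a careful person would: the job done as asked, in the order asked, and still so for the second after the job is handed in, with the robot touching nothing.
It also fails if it takes over 59 s, if anything falls off the work surface, if the arm or the gripper's body presses on something with over 40 N, if the wrist force passes 120 N, or if a joint passes its speed limit or range.

### The arm

A 6-joint arm with a two-finger parallel gripper is mounted at the origin on the work surface. World frame = base frame: x ahead of the robot, y to its left, z up, the work surface at z = 0. Lengths are in m, angles in degrees, forces in N, time in s.
With the tool pointing down it reaches from about 0.375 to 0.975 m from the base axis. Payload 3.8 kg.
Tool frame: the origin (TCP) lies at the very end of the fingers, on their centre line; the grasp point (between the pads) lies 19 mm behind it; z points along the fingers, x is the direction in which the jaws open and shut, and the axes are right-handed (so a half turn about z gives the same grasp; the last joint's range is limited). The gripper opens to 85 mm and grips with 20 to 120 N. Pads are 22 mm wide; open, the fingers measure 114 mm over their backs; the gripper's body (76 mm by 85 mm) begins 54 mm behind the grasp point. The pads swing forward as they close: fully open they stand 13 mm farther back than shut.
Start: joints at [-76.198, 15.12, 91.902, -0, 72.978, -2.114], TCP at [0.185, -0.649, 0.231] pointing down, gripper open.
Joint ranges: [-150.88, 150.88], [-54.13, 125.18], [17.81, 147.31], [-75.09, 255.09], [0, 152.58], [-146.25, 146.25]. Speed limits (degrees/s): [147.25, 147.25, 180, 180, 180, 180].

### API

Orientations are given as [roll, pitch, yaw] about the fixed x, y, z axes, in that order (R = Rz(yaw) Ry(pitch) Rx(roll)).
In Python, from cell import robot gives the robot as it stands.
- The arm moves only by the tool apply_moves, never from a script. Its argument "series" is a list of rows, each an object with "fingers": the closure, from 0 (fully open) to 1 (shut); "travel": the shift along the world's x, y, z in m, a list of three; "turn": the turn about the world's z in rad. In form: [{"fingers": fingers, "travel": [tx, ty, tz], "turn": turn}, ...]. A call has 1 to 10 rows; each row is the pose to reach, as a shift and turn from the pose commanded when the call began; what a row does not reach only later rows make up. A row lasts 1/10 s, in which the tool goes at most 50 mm and 8.59 degrees, less where a joint would pass 70% of its speed; a pose out of reach is approached as far as the arm can. A call with a gripper value outside its range is refused whole. The fingers move at their own pace and stop on an object; "newtons" is the grip in N (left out, the last holds). Time passes only in rows, so rows that repeat a pose let the fingers close. It gives the time, the measured TCP pose, the force and the opening at its end, in the units of the state.
- robot.state(): the state, without advancing time (a new reading comes with each control period).
- robot.grab_frame(name): name is "side" or "top" or "wrist"; returns a dict with "image" (400x640x3 uint8, red, green, blue), "z_map" (400x640 float32, m along the optical axis (not along the pixel's ray), 0 where there is no reading), "vertical_fov" (degrees; the focal length in pixels is half the picture's height over the tangent of half this angle, whatever the lens; pixels are square), "cx", "cy" (the principal point, pixels), "k1" (the pictures are not rectified: a ray, as slopes to the right and down, at radius r is drawn at 1 + k1 r^2 times it, then the intrinsics apply), "extrinsics" (4x4, takes a point from world to camera coordinates). Camera axes: x right, y up, looking along -z (the intrinsics and any distortion apply to the point x, -y, -z); pixel columns grow to the right and rows downward; lengths in m; the calibration is good to about 2 mm. A picture is of the moment at which its call begins.
- robot.close_job(): hands the job in, once; it reports no verdict.
Trained networks look in a picture, given as the dict that the camera call returned (one of the last four; its "shot" number tells which), for a name from the list of things; names that differ only in an ending like _2 or _b are one class to them, and where a whole thing is asked for, a point or a joint stands for the part that bears it (a point fixed in the world has none). Each returns a list of dicts, best first, with "confidence" (0 to 1); they miss things now and then, are a little off and sometimes report something else, mostly with a low value. They report only what shows in the picture. A call takes as long as a camera call. They do not tell look-alikes from the thing itself.
- robot.look_for(picture, thing): "rect" ([left, top, right, bottom] in pixels, round what is visible of it).
- robot.silhouettes(picture, thing): "region" (400x640 bool, what is visible of it) and "rect" ([left, top, right, bottom] in pixels, round what is visible of it).
- robot.mark_of(picture, thing): "position" ([column, row] in pixels: a listed point, or the origin of a listed thing).
The state is a dict: "time_s": time; "joint_positions": joint angles; "qd": joint speeds; "tau": joint torques, N m; "ee_pos": TCP position; "ee_rot": TCP orientation; "force": force on the tool from outside, world axes, zero at the start; "moment": the same for the moment, N m; "width": opening from 0.0 (shut) to 1.0 (fully open).
Only numpy, scipy, OpenCV 4.12 (cv2) and the standard library are available. Lean on these libraries where they do the work, as an engineer would, in place of code of your own. Each camera call takes 0.05 s, during which the arm holds its last target.

## Working session

There is one attempt and no reset: what is moved stays moved. The work goes in short steps, Python scripts to look and compute and a tool call to move; the robot and the scene stay as the last step left them, time stands still between calls to the robot, and variables do not carry over. Pictures are saved under pics/ and viewed, and the job is handed in when it is done.

Besides the shell and the picture viewer there is one more tool, called after "Emit:" in YAML: its name, and indented under it one key for each argument. apply_moves: Moves the arm, as the interface text tells. Its arguments: {"type":"object","properties":{"series":{"type":"array","items":{"type":"object","properties":{"fingers":{"type":"number"},"travel":{"type":"array","items":{"type":"number"}},"turn":{"type":"number"}}}},"newtons":{"type":"number"}},"required":["series"]}

```bash
ls; mkdir -p pics; cat > h.py <<'E'
from cell import robot
import numpy as np, cv2
def K(p):
    h=p["image"].shape[0]; f=h/2/np.tan(np.radians(p["vertical_fov"])/2); return f
def world_cloud(p):
    f=K(p);h,w=p["z_map"].shape
    u,v=np.meshgrid(np.arange(w),np.arange(h))
    return rays(p,u,v,p["z_map"])
def slopes(p,u,v):
    f=K(p);xd=(np.asarray(u,float)-p["cx"])/f;yd=(np.asarray(v,float)-p["cy"])/f
    x,y=xd.copy(),yd.copy()
    for _ in range(20):
        s=1+p["k1"]*(x*x+y*y);x=xd/s;y=yd/s
    return x,y
def rays(p,u,v,z):
    x,y=slopes(p,u,v);T=np.linalg.inv(np.array(p["extrinsics"]))
    P=np.stack([x*z,-y*z,-np.asarray(z)*np.ones_like(x)],-1)
    return P@T[:3,:3].T+T[:3,3]
def at_height(p,u,v,h):
    x,y=slopes(p,u,v);T=np.linalg.inv(np.array(p["extrinsics"]))
    d=np.stack([x,-y,-np.ones_like(x)],-1)@T[:3,:3].T;o=T[:3,3]
    return o+d*((h-o[2])/d[...,2])[...,None]
def project(p,W):
    W=np.atleast_2d(W);E=np.array(p["extrinsics"]);C=W@E[:3,:3].T+E[:3,3]
    x=C[:,0]/-C[:,2];y=-C[:,1]/-C[:,2];s=1+p["k1"]*(x*x+y*y);f=K(p)
    return np.stack([x*s*f+p["cx"],y*s*f+p["cy"]],-1)
def save(p,n): cv2.imwrite(f"pics/{n}.png",p["image"][...,::-1])
E
python3 - <<'E'
from h import *
print(robot.state())
for n in["top","side"]:
    p=robot.grab_frame(n);save(p,n+"0")
    print(n,p["vertical_fov"],p["cx"],p["cy"],p["k1"],np.linalg.inv(p["extrinsics"])[:3,3])
    for t in["carry_board","stamp","cutter","salt","rolling_board","lead_edge","board_edge","mug","bowl","scraper"]:
        print(t,[(np.round(d["position"],1),round(d["confidence"],2)) for d in robot.mark_of(p,t)][:4])
print(robot.state()["time_s"])
E
```

```text
pics
{'time_s': 0.0, 'joint_positions': array([-7.61975051e+01,  1.51686246e+01,  9.19824701e+01,  1.40201983e-04,
        7.29761901e+01, -2.11489166e+00]), 'qd': array([ 0.07091344, -0.00074398, -0.06266996,  0.06508   , -0.04316802,
        0.00357441]), 'tau': array([-1.46530216e-03, -5.15107977e+01, -3.67318583e+01, -1.03811215e-04,
        1.30449637e-02,  8.91634585e-06]), 'ee_pos': array([ 0.18493562, -0.64840869,  0.22995683]), 'ee_rot': array([-1.79995169e+02,  1.27193143e-01, -7.40826492e+01]), 'force': array([-0.07410065, -0.17327145,  0.29728836]), 'moment': array([ 0.03920873,  0.01628201, -0.01131354]), 'width': 0.9985862671134358}
top 56.21441175307651 325.28008864752536 196.30917197124882 -0.006243308374597668 [0.33863445 0.04296872 1.14524181]
carry_board [(array([289.6, 186.1]), 0.83), (array([246.8, 277.2]), 0.78), (array([400.4, 269.8]), 0.78)]
stamp [(array([356. , 186.3]), 0.62)]
cutter [(array([302. , 140.6]), 0.69)]
salt [(array([244.8, 149.5]), 0.65), (array([297. , 141.7]), 0.2)]
rolling_board [(array([301.6, 175.4]), 0.76)]
lead_edge [(array([225.1, 260.9]
[... 300 characters left out ...]
 204.26684303430724 -0.09177969764401352 [-0.13116372  1.10775465  1.03425228]
carry_board [(array([396.3, 199. ]), 0.89), (array([285.1, 219.3]), 0.7), (array([337.8, 289.8]), 0.69)]
stamp [(array([315.5, 187. ]), 0.71), (array([287.4, 215.8]), 0.61), (array([367.3, 154.7]), 0.54)]
cutter [(array([253.8, 198.8]), 0.76), (array([281.7, 227.8]), 0.26)]
salt [(array([228.9, 228.6]), 0.57)]
rolling_board [(array([281.9, 227.2]), 0.81)]
lead_edge [(array([400.1, 213.9]), 0.76), (array([316.9, 300.7]), 0.71), (array([300.8, 204.2]), 0.66)]
board_edge [(array([309.4, 173.8]), 0.74)]
mug [(array([251.1, 307.2]), 0.67)]
bowl [(array([194.5, 291.3]), 0.63)]
scraper [(array([371. , 155.8]), 0.96)]
1.1
```

View pics/top0.png

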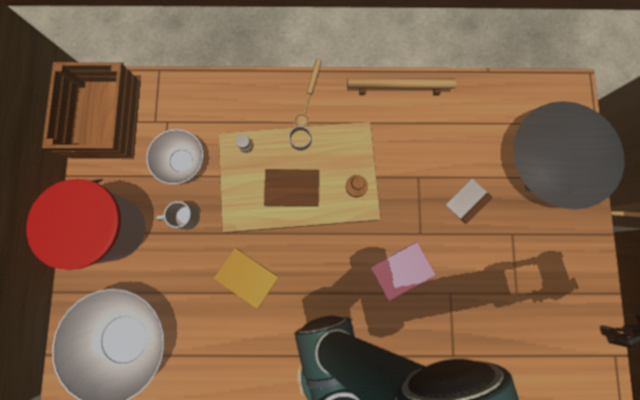

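View pics/side0.png

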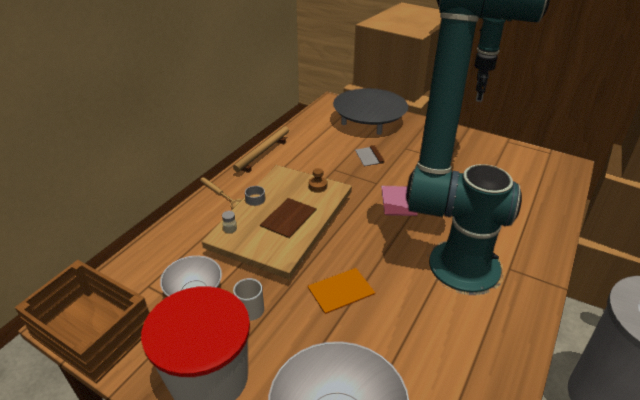

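The top view shows the dark carrying board at about (291,187), with the stamp at (356,186) to its right. The cutter is at (300,138), the salt at (244,143), and the right end of the rolling board is at column ~375. The side view agrees. Next I'll measure poses.

```bash
cat >> h.py <<'E'
from scipy.optimize import least_squares
from scipy.ndimage import gaussian_filter, map_coordinates
def fit_rect(p,c,th,sx,sy,z,rng=0.02,img=None):
    """refine rect pose by maximising edge contrast across its 4 sides; returns cx,cy,th"""
    g=cv2.cvtColor(p["image"],cv2.COLOR_RGB2LAB).astype(float)
    g=[gaussian_filter(g[...,i],0.6) for i in range(3)]
    pose=np.array([c[0],c[1],th])
    for it in range(6):
        r=rng if it<2 else rng/2
        pts=[]
        co,si=np.cos(pose[2]),np.sin(pose[2]);R=np.array([[co,-si],[si,co]])
        for n,hl,hw in[((1,0),sx/2,sy/2),((-1,0),sx/2,sy/2),((0,1),sy/2,sx/2),((0,-1),sy/2,sx/2)]:
            n=np.array(n,float);t=np.array([-n[1],n[0]])
            for s in np.linspace(-.85,.85,25):
                d=np.linspace(-r,r,81)
                L=(n*hl+t*s*hw)+d[:,None]*n
                W=np.c_[L@R.T+pose[:2],np.full(81,z)]
                q=project(p,W)
                prof=np.stack([map_coordinates(a,[q[:,1],q[:,0]],order=1) for a in g])
                k=6
                gr=np.linalg.norm(prof[:,2*k:]-prof[:,:-2*k],axis=0)
                i=gr.argmax()
                if gr[i]<12: continue
                pts.append(np.r_[W[i+k,:2],n,hl])
        pts=np.array(pts)
        def res(x):
            c2,s2=np.cos(x[2]),np.sin(x[2]);R2=np.array([[c2,-s2],[s2,c2]])
            l=(pts[:,:2]-x[:2])@R2
            return (l*pts[:,2:4]).sum(1)-pts[:,4]
        o=least_squares(res,pose,loss="soft_l1",f_scale=0.001);pose=o.x
    rr=res(pose)
    print("fit",pose.round(4),"n",len(pts),"rms mm",[round(float(np.median(rr[(pts[:,2:4]==n).all(1)])*1e3),2) if (pts[:,2:4]==n).all(1).any() else None for n in([1,0],[-1,0],[0,1],[0,-1])])
    return pose
E
python3 - <<'E'
from h import *
p=robot.grab_frame("top")
def m(t,h):
    for d in robot.mark_of(p,t)[:3]:
        print(t,round(d["confidence"],2),at_height(p,*d["position"],h).round(4))
for t,h in[("rolling_board",0),("board_edge",.06),("carry_board",.06),("lead_edge",.064),("stamp",.06),("cutter",.06),("salt",.06),("mug",0)]: m(t,h)
W=world_cloud(p)
for u,v in[(250,200),(340,210),(290,187),(356,186),(300,250)]: print(u,v,W[v,u].round(4))
a=fit_rect(p,at_height(p,np.array(300.),np.array(177.),.06)[:2],0.04,.3,.46,.06,.02)
b=fit_rect(p,at_height(p,np.array(291.5),np.array(187.),.068)[:2],0.0,.11,.16,.068,.012)
im=cv2.resize(p["image"],None,fx=1,fy=1)
for x,sx,sy,z in[(a,.3,.46,.06),(b,.11,.16,.068)]:
    R=np.array([[np.cos(x[2]),-np.sin(x[2])],[np.sin(x[2]),np.cos(x[2])]])
    c=np.array([[1,1],[-1,1],[-1,-1],[1,-1]])*[sx/2,sy/2]@R.T+x[:2]
    print(c.round(4))
    q=project(p,np.c_[c,np.full(4,z)])
    cv2.polylines(im,[np.round(q*16).astype(int)],True,(0,255,0),1,shift=4)
cv2.imwrite("pics/fit0.png",cv2.resize(im[100:260,190:420],None,fx=3,fy=3,interpolation=cv2.INTER_CUBIC)[...,::-1])
# stamp knob & foot via silhouettes
for t in["stamp","cutter","salt"]:
  for d in robot.silhouettes(p,t)[:2]:
    M=d["region"];w=W[M];print(t,round(d["confidence"],2),np.round(d["rect"],1),w[w[:,2]>.06].mean(0).round(4),w[:,2].max().round(3))
    k=w[w[:,2]>.055+ .6*(w[:,2].max()-.06)] if len(w) else w;print("  top",k.mean(0).round(4),len(k),k.min(0).round(4),k.max(0).round(4))
E
```

```text
rolling_board 0.98 [0.5876 0.1103 0.    ]
board_edge 0.72 [ 0.6097 -0.108   0.06  ]
carry_board 0.89 [0.5313 0.1438 0.06  ]
carry_board 0.86 [0.2861 0.2643 0.06  ]
carry_board 0.61 [ 0.3    -0.1835  0.06  ]
lead_edge 0.82 [0.3247 0.3271 0.064 ]
lead_edge 0.79 [ 0.2661 -0.1071  0.064 ]
lead_edge 0.69 [0.5493 0.0563 0.064 ]
stamp 0.91 [ 0.5371 -0.0569  0.06  ]
stamp 0.6 [0.5426 0.0527 0.06  ]
cutter 0.63 [0.6958 0.1145 0.06  ]
cutter 0.56 [0.5422 0.1349 0.06  ]
salt 0.48 [0.6566 0.2699 0.06  ]
mug 0.83 [0.4638 0.462  0.    ]
mug 0.61 [0.7037 0.1164 0.    ]
250 200 [0.5008 0.2576 0.0635]
340 210 [ 0.4732 -0.0052  0.0594]
290 187 [0.5389 0.1411 0.0695]
356 186 [ 0.5315 -0.0465  0.129 ]
300 250 [0.358  0.1134 0.002 ]
fit [0.5772 0.1193 0.0842] n 70 rms mm [-2.27, -0.49, -1.0, -1.51]
fit [ 0.5381  0.1375 -0.0174] n 100 rms mm [0.43, 0.37, -0.46, -0.17]
[[ 0.7074  0.3611]
 [ 0.4084  0.3359]
 [ 0.4471 -0.1225]
 [ 0.746  -0.0973]]
[[0.5944 0.2165]
 [0.4845 0.2184]
 [0.4817 0.0584]
 [0.5917 0.0565]]
stamp 0.8 [343.5 173.1 364.8 196.5] [ 0.5368 -0.05    0.1007] 0.136
  top [ 0.54   -0.0519  0.1281] 140 [ 0.5242 -0.0694  0.1148] [ 0.5577 -0.0356  0.1357]
cutter 0.8 [292.4 123.8 310.5 148.4] [0.6801 0.111  0.082 ] 0.099
  top [0.6829 0.1115 0.0891] 85 [0.6512 0.0835 0.0785] [0.7164 0.1398 0.0991]
cutter 0.61 [264.6 168.1 319.4 208.9] [0.5358 0.1365 0.0733] 1.145
  top [0.3386 0.043  1.1452] 8 [0.3386 0.043  1.1452] [0.3386 0.043  1.1452]
salt 0.8 [237.3 137.6 254.1 152.6] [0.6573 0.2717 0.1096] 0.125
  top [0.6593 0.2727 0.1169] 181 [0.6425 0.2546 0.0941] [0.6794 0.293  0.125 ]
```

View pics/fit0.png

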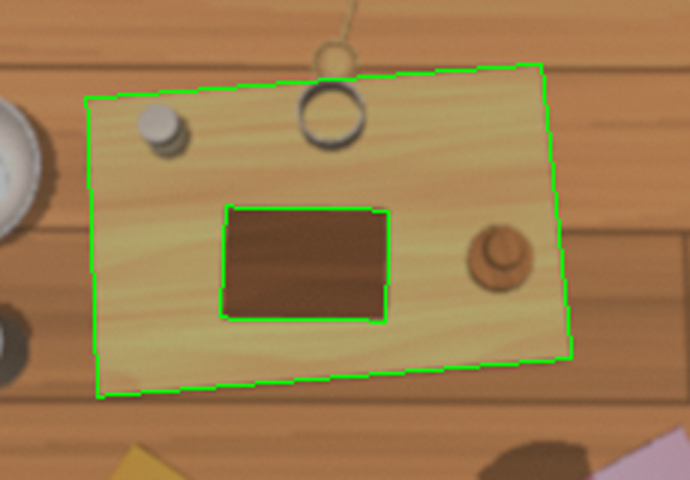

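The fits sit on the outlines: rolling board at (0.577, 0.119) with yaw ≈ 0.084, carrying board at (0.538, 0.1375) with yaw ≈ −0.017, stamp at about (0.538, −0.055). Next I'll move to behind the stamp, on the robot's side of it.

Emit:
apply_moves:
  series:
    - {"fingers": 0.65, "travel": [0.02, 0.041, 0], "turn": -0.02}
    - {"fingers": 0.65, "travel": [0.04, 0.082, 0], "turn": -0.04}
    - {"fingers": 0.65, "travel": [0.06, 0.123, 0], "turn": -0.06}
    - {"fingers": 0.65, "travel": [0.08, 0.164, 0], "turn": -0.08}
    - {"fingers": 0.65, "travel": [0.1, 0.205, 0], "turn": -0.1}
    - {"fingers": 0.65, "travel": [0.12, 0.246, 0], "turn": -0.12}
    - {"fingers": 0.65, "travel": [0.14, 0.287, 0], "turn": -0.14}
    - {"fingers": 0.65, "travel": [0.16, 0.328, 0], "turn": -0.16}
    - {"fingers": 0.65, "travel": [0.18, 0.369, 0], "turn": -0.18}
    - {"fingers": 0.65, "travel": [0.2, 0.41, 0], "turn": -0.194}
  newtons: 20

```text
time_s: 2.7
ee_pos: [0.3856, -0.2375, 0.2317]
ee_rot: [-179.9, -0.0, -85.3]
force: [1.4, -0.3, -1.0]
width: 0.351
```

Emit:
apply_moves:
  series:
    - {"fingers": 0.65, "travel": [0.018, 0.036, 0], "turn": 0}
    - {"fingers": 0.65, "travel": [0.036, 0.072, 0], "turn": 0}
    - {"fingers": 0.65, "travel": [0.054, 0.108, 0], "turn": 0}
    - {"fingers": 0.65, "travel": [0.07, 0.144, 0], "turn": 0}
    - {"fingers": 0.65, "travel": [0.083, 0.178, -0.02], "turn": 0}
    - {"fingers": 0.65, "travel": [0.083, 0.178, -0.05], "turn": 0}
    - {"fingers": 0.65, "travel": [0.083, 0.178, -0.09], "turn": 0}
    - {"fingers": 0.65, "travel": [0.083, 0.178, -0.12], "turn": 0}
    - {"fingers": 0.65, "travel": [0.083, 0.178, -0.12], "turn": 0}
    - {"fingers": 0.65, "travel": [0.083, 0.178, -0.12], "turn": 0}

```text
time_s: 3.7
ee_pos: [0.468, -0.0611, 0.1115]
ee_rot: [180.0, 0.0, -85.2]
force: [0.6, -0.2, -0.1]
width: 0.348
```

```bash
python3 - <<'E'
from h import *
s=robot.state();print(s["time_s"],s["ee_pos"].round(4),s["ee_rot"].round(2),s["width"],s["force"].round(2))
for n in["wrist","side","top"]:
    p=robot.grab_frame(n);save(p,n+"1")
    if n=="wrist": print(p["vertical_fov"],np.linalg.inv(p["extrinsics"]).round(3))
    if n=="side":
        q=project(p,[s["ee_pos"]]);print(q)
        cv2.imwrite("pics/side1c.png",cv2.resize(p["image"][110:270,200:400],None,fx=4,fy=3.75)[...,::-1][:, :])
E
```

```text
3.7 [ 0.468  -0.0611  0.1115] [ 1.7995e+02  1.0000e-02 -8.5200e+01] 0.3476713233224636 [ 0.57 -0.15 -0.09]
62.83788367909124 [[ 0.083  0.946  0.314  0.549]
 [-0.997  0.079  0.026 -0.055]
 [-0.    -0.315  0.949  0.255]
 [ 0.     0.     0.     1.   ]]
[[337.90739531 178.94030391]]
```

View pics/wrist1.png

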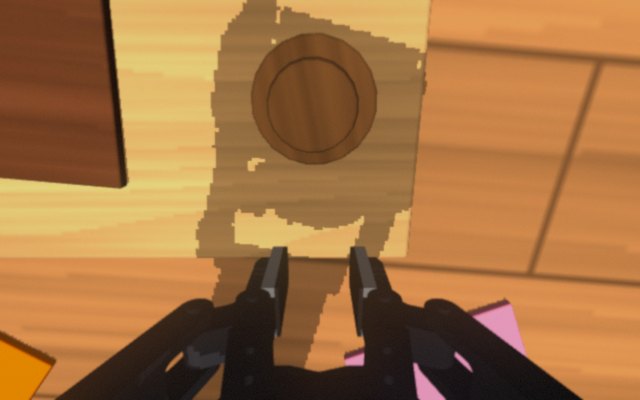

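View pics/side1c.png

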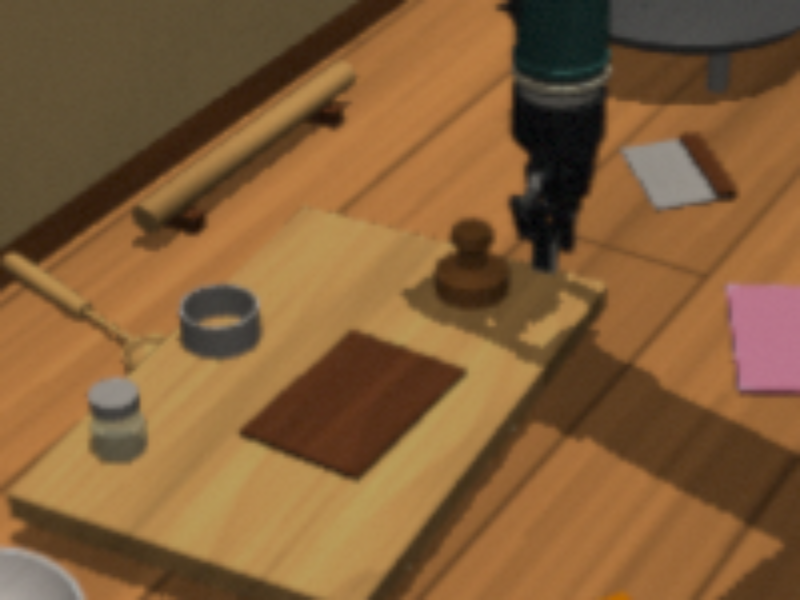

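The wrist picture shows the stamp (314,98) centred in front of the fingers (columns 275–365). It also shows the rolling board's right edge, from (430,0) to (407,257). I'll refine that edge and the stamp here.

```bash
python3 - <<'E'
from h import *
p=robot.grab_frame("wrist")
a=at_height(p,np.array([430,421.5,407.]),np.array([3,100,255.]),.06);print(a.round(4)); d=a[0]-a[2];print("edge dir yaw",np.arctan2(d[1],d[0]))
b=at_height(p,np.array([10,405.]),np.array([257.5,257.5]),.06);print(b.round(4));d=b[0]-b[1];print("near edge yaw",np.arctan2(-d[0],d[1]))
print(at_height(p,np.array(314.),np.array(98.5),.084),at_height(p,np.array(313.),np.array(105.),.125))
for d in robot.mark_of(p,"stamp")[:2]: print(d, at_height(p,*d["position"],.06))
c=at_height(p,np.array([107.,125]),np.array([5,186.]),.068);print(c.round(4))
E
```

```text
[[ 0.5993 -0.1105  0.06  ]
 [ 0.5504 -0.115   0.06  ]
 [ 0.4509 -0.1233  0.06  ]]
edge dir yaw 0.08598355340330562
[[ 0.4276  0.1411  0.06  ]
 [ 0.4489 -0.1223  0.06  ]]
near edge yaw 0.08072442023742206
[ 0.54671411 -0.05331751  0.084     ] [ 0.54521696 -0.05352911  0.125     ]
{'position': [314.1, 105.8], 'confidence': 0.9} [ 0.54212633 -0.05345253  0.06      ]
[[0.5826 0.055  0.068 ]
 [0.4868 0.0558 0.068 ]]
```

The measurements agree (yaw 0.084, stamp at about (0.541, −0.053)). Next: descend, then push the stamp along the rolling board's +x.

Emit:
apply_moves:
  series:
    - {"fingers": 0.65, "travel": [0, 0, -0.02], "turn": 0}
    - {"fingers": 0.65, "travel": [0, 0, -0.035], "turn": 0}
    - {"fingers": 0.65, "travel": [0, 0, -0.043], "turn": 0}
    - {"fingers": 0.65, "travel": [0, 0, -0.043], "turn": 0}
    - {"fingers": 0.65, "travel": [0.007, 0.0006, -0.043], "turn": 0}
    - {"fingers": 0.65, "travel": [0.013, 0.0011, -0.043], "turn": 0}
    - {"fingers": 0.65, "travel": [0.018, 0.0015, -0.043], "turn": 0}
    - {"fingers": 0.65, "travel": [0.022, 0.0019, -0.043], "turn": 0}
    - {"fingers": 0.65, "travel": [0.026, 0.0022, -0.043], "turn": 0}
    - {"fingers": 0.65, "travel": [0.03, 0.0025, -0.043], "turn": 0}

```text
time_s: 4.95
ee_pos: [0.4985, -0.0586, 0.0683]
ee_rot: [180.0, 0.0, -85.2]
force: [0.3, 0.0, 0.7]
width: 0.35
```

Emit:
apply_moves:
  series:
    - {"fingers": 0.65, "travel": [0.003, 0.0003, 0], "turn": 0}
    - {"fingers": 0.65, "travel": [0.006, 0.0005, 0], "turn": 0}
    - {"fingers": 0.65, "travel": [0.01, 0.0008, 0], "turn": 0}
    - {"fingers": 0.65, "travel": [0.014, 0.0012, 0], "turn": 0}
    - {"fingers": 0.65, "travel": [0.018, 0.0015, 0], "turn": 0}
    - {"fingers": 0.65, "travel": [0.023, 0.0019, 0], "turn": 0}
    - {"fingers": 0.65, "travel": [0.028, 0.0024, 0], "turn": 0}
    - {"fingers": 0.65, "travel": [0.033, 0.0028, 0], "turn": 0}
    - {"fingers": 0.65, "travel": [0.037, 0.0031, 0], "turn": 0}
    - {"fingers": 0.65, "travel": [0.04, 0.0034, 0], "turn": 0}

```text
time_s: 5.95
ee_pos: [0.5386, -0.0552, 0.0682]
ee_rot: [180.0, 0.0, -85.2]
force: [-0.7, -0.5, 0.1]
width: 0.351
```

```bash
python3 - <<'E'
from h import *
s=robot.state();print(s["time_s"],s["ee_pos"].round(4),s["width"],s["force"].round(2))
p=robot.grab_frame("wrist");save(p,"wrist2")
for d in robot.mark_of(p,"stamp")[:2]: print(d, at_height(p,*d["position"],.06))
E
```

```text
5.95 [ 0.5386 -0.0552  0.0682] 0.3514426737671389 [-0.66 -0.49  0.12]
{'position': [317.2, 182.0], 'confidence': 0.74} [ 0.57754611 -0.05162194  0.06      ]
{'position': [442.5, 154.1], 'confidence': 0.54} [ 0.59583825 -0.10878469  0.06      ]
```

View pics/wrist2.png

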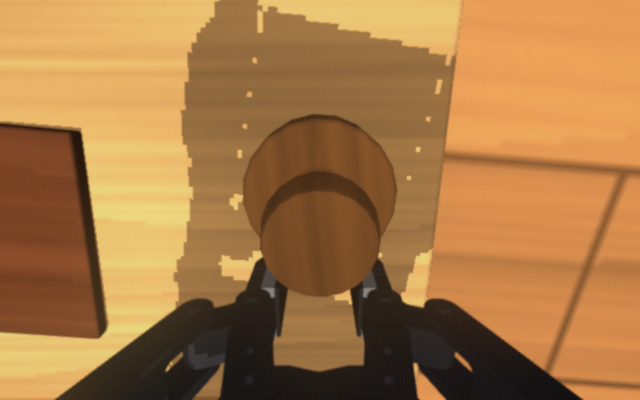

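The stamp rides centred in front of the two fingertips (317,190), about 39 mm ahead of the TCP and upright. It needs about 0.109 m more.

Emit:
apply_moves:
  series:
    - {"fingers": 0.65, "travel": [0.003, 0.0003, 0], "turn": 0}
    - {"fingers": 0.65, "travel": [0.007, 0.0006, 0], "turn": 0}
    - {"fingers": 0.65, "travel": [0.012, 0.001, 0], "turn": 0}
    - {"fingers": 0.65, "travel": [0.018, 0.0015, 0], "turn": 0}
    - {"fingers": 0.65, "travel": [0.024, 0.002, 0], "turn": 0}
    - {"fingers": 0.65, "travel": [0.03, 0.0025, 0], "turn": 0}
    - {"fingers": 0.65, "travel": [0.036, 0.003, 0], "turn": 0}
    - {"fingers": 0.65, "travel": [0.042, 0.0035, 0], "turn": 0}
    - {"fingers": 0.65, "travel": [0.048, 0.004, 0], "turn": 0}
    - {"fingers": 0.65, "travel": [0.054, 0.0046, 0], "turn": 0}

```text
time_s: 7.05
ee_pos: [0.5926, -0.0506, 0.0683]
ee_rot: [180.0, 0.0, -85.2]
force: [-1.9, 0.0, 0.2]
width: 0.353
```

Emit:
apply_moves:
  series:
    - {"fingers": 0.65, "travel": [0.006, 0.0005, 0], "turn": 0}
    - {"fingers": 0.65, "travel": [0.012, 0.001, 0], "turn": 0}
    - {"fingers": 0.65, "travel": [0.018, 0.0015, 0], "turn": 0}
    - {"fingers": 0.65, "travel": [0.024, 0.002, 0], "turn": 0}
    - {"fingers": 0.65, "travel": [0.03, 0.0025, 0], "turn": 0}
    - {"fingers": 0.65, "travel": [0.036, 0.003, 0], "turn": 0}
    - {"fingers": 0.65, "travel": [0.042, 0.0035, 0], "turn": 0}
    - {"fingers": 0.65, "travel": [0.047, 0.004, 0], "turn": 0}
    - {"fingers": 0.65, "travel": [0.051, 0.0043, 0], "turn": 0}
    - {"fingers": 0.65, "travel": [0.053, 0.0045, 0], "turn": 0}

```text
time_s: 8.05
ee_pos: [0.6456, -0.0461, 0.0683]
ee_rot: [-180.0, -0.0, -85.2]
force: [-1.7, 0.2, 0.2]
width: 0.348
```

Emit:
apply_moves:
  series:
    - {"fingers": 0.65, "travel": [0, 0, 0], "turn": 0}
    - {"fingers": 0.65, "travel": [-0.01, -0.001, 0], "turn": 0}
    - {"fingers": 0.65, "travel": [-0.025, -0.002, 0], "turn": 0}
    - {"fingers": 0.65, "travel": [-0.045, -0.004, 0.01], "turn": 0}
    - {"fingers": 0.65, "travel": [-0.065, -0.005, 0.04], "turn": 0}
    - {"fingers": 0.65, "travel": [-0.08, -0.005, 0.08], "turn": 0}
    - {"fingers": 0.65, "travel": [-0.08, -0.005, 0.12], "turn": 0}
    - {"fingers": 0.65, "travel": [-0.08, -0.005, 0.14], "turn": 0}

```text
time_s: 8.85
ee_pos: [0.5656, -0.0514, 0.2126]
ee_rot: [-179.7, -0.1, -85.2]
force: [0.8, -0.0, 0.0]
width: 0.352
```

```bash
python3 - <<'E'
from h import *
s=robot.state();print(s["time_s"],s["ee_pos"].round(4),s["ee_rot"].round(2),s["width"],s["force"].round(2))
p=robot.grab_frame("side");save(p,"side3")
p=robot.grab_frame("wrist");save(p,"wrist3")
for d in robot.mark_of(p,"stamp")[:2]: 
    w=at_height(p,*d["position"],.06);e=w[:2]-[.577,.119];c,q=np.cos(.084),np.sin(.084);print(d, w,"own",e@[c,q],e@[-q,c])
E
```

```text
8.85 [ 0.5656 -0.0514  0.2126] [-1.7967e+02 -7.0000e-02 -8.5210e+01] 0.35171359677320096 [ 0.79 -0.01  0.02]
{'position': [317.4, 46.2], 'confidence': 0.93} [ 0.68387087 -0.04170031  0.06      ] own 0.0930110942762431 -0.16910028833726531
```

View pics/wrist3.png

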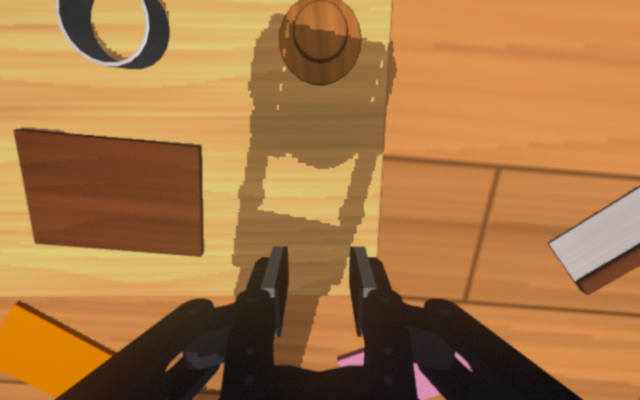

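View pics/side3.png

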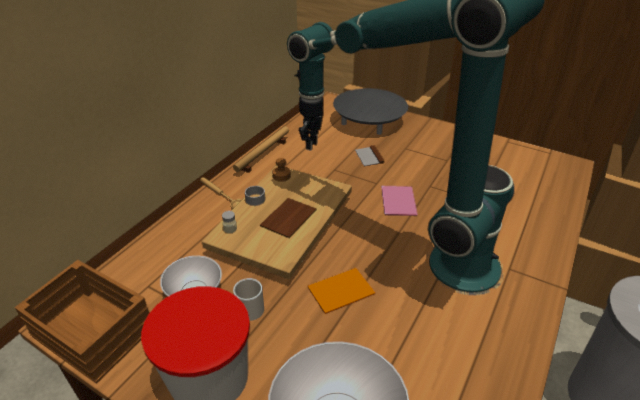

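The stamp stands at own (0.093, −0.169), clear of the lane, and the carrying board is undisturbed at (110,190) in the wrist view. I'll refine its pose from the wrist picture.

```bash
python3 - <<'E'
from h import *
p=robot.grab_frame("wrist")
b=fit_rect(p,[.538,.1375],-0.0174,.11,.16,.068,.01)
e=b[:2]-[.577,.119];c,q=np.cos(.084),np.sin(.084);print("own",e@[c,q],e@[-q,c])
E
```

```text
fit [ 0.54    0.1357 -0.011 ] n 100 rms mm [0.5, 0.38, 0.88, 1.0]
own -0.03549603521052796 0.01975895528905764
```

Emit:
apply_moves:
  series:
    - {"fingers": 0.3, "travel": [-0.004, 0.02, 0], "turn": 0.14}
    - {"fingers": 0.3, "travel": [-0.008, 0.05, 0], "turn": 0.285}
    - {"fingers": 0.3, "travel": [-0.012, 0.085, 0], "turn": 0.43}
    - {"fingers": 0.3, "travel": [-0.016, 0.12, 0], "turn": 0.575}
    - {"fingers": 0.3, "travel": [-0.02, 0.155, 0], "turn": 0.72}
    - {"fingers": 0.3, "travel": [-0.024, 0.19, 0], "turn": 0.865}
    - {"fingers": 0.3, "travel": [-0.028, 0.225, 0], "turn": 1.01}
    - {"fingers": 0.3, "travel": [-0.032, 0.26, 0], "turn": 1.155}
    - {"fingers": 0.3, "travel": [-0.035, 0.295, 0], "turn": 1.3}
    - {"fingers": 0.3, "travel": [-0.037, 0.318, 0], "turn": 1.44}

```text
time_s: 10.05
ee_pos: [0.5259, 0.2684, 0.2051]
ee_rot: [179.9, 0.3, -2.3]
force: [1.2, -0.4, 0.2]
width: 0.701
```

Emit:
apply_moves:
  series:
    - {"fingers": 0.3, "travel": [0, 0, 0], "turn": 0.131}
    - {"fingers": 0.3, "travel": [0, 0, -0.03], "turn": 0.131}
    - {"fingers": 0.3, "travel": [0, 0, -0.06], "turn": 0.131}
    - {"fingers": 0.3, "travel": [0, 0, -0.09], "turn": 0.131}
    - {"fingers": 0.3, "travel": [0, 0, -0.115], "turn": 0.131}
    - {"fingers": 0.3, "travel": [0, 0, -0.12], "turn": 0.131}
    - {"fingers": 0.3, "travel": [0, 0, -0.12], "turn": 0.131}

```text
time_s: 10.75
ee_pos: [0.5258, 0.2658, 0.0854]
ee_rot: [179.9, 0.3, 4.8]
force: [-0.1, -0.2, -0.8]
width: 0.698
```

```bash
python3 - <<'E'
from h import *
s=robot.state();print(s["time_s"],s["ee_pos"].round(4),s["ee_rot"].round(2),s["width"],s["force"].round(2))
p=robot.grab_frame("wrist");save(p,"wrist4")
p=robot.grab_frame("side")
cv2.imwrite("pics/side4.png",cv2.resize(p["image"][110:310,150:400],None,fx=3,fy=3)[...,::-1])
E
```

```text
10.75 [0.5258 0.2658 0.0854] [179.88   0.32   4.81] 0.6982030218289508 [-0.06 -0.16 -0.81]
```

View pics/wrist4.png

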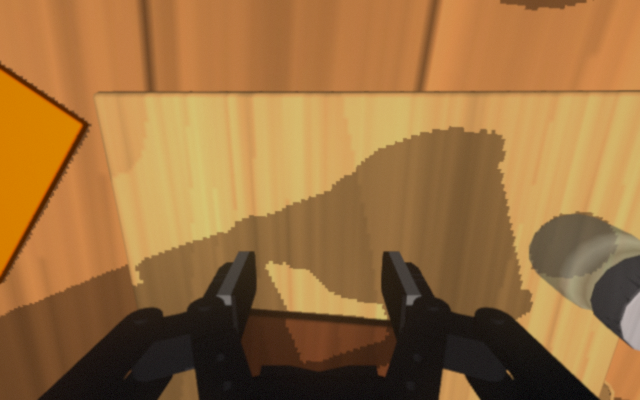

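View pics/side4.png

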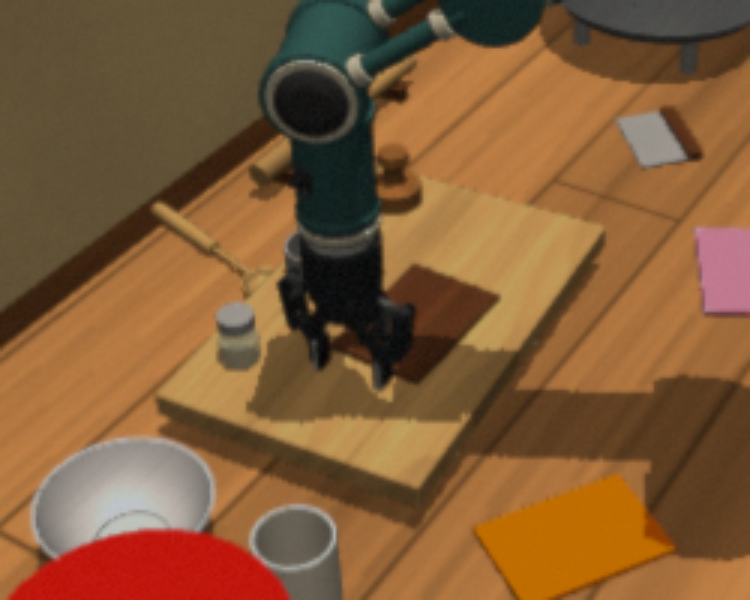

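Both fingertips are down behind the carrying board's pushed edge (row ~318 in the wrist view), with free room on the salt side. I'll come down carefully and watch the force to find the tip height.

Emit:
apply_moves:
  series:
    - {"fingers": 0.3, "travel": [0, 0, -0.01], "turn": 0}
    - {"fingers": 0.3, "travel": [0, 0, -0.018], "turn": 0}
    - {"fingers": 0.3, "travel": [0, 0, -0.021], "turn": 0}
    - {"fingers": 0.3, "travel": [0, 0, -0.021], "turn": 0}

```text
time_s: 11.25
ee_pos: [0.5276, 0.2666, 0.0666]
ee_rot: [180.0, 0.1, 4.8]
force: [-0.1, 0.6, 0.3]
width: 0.699
```

Emit:
apply_moves:
  series:
    - {"fingers": 0.3, "travel": [0, 0, -0.001], "turn": 0}
    - {"fingers": 0.3, "travel": [0, 0, -0.0015], "turn": 0}
    - {"fingers": 0.3, "travel": [0, 0, -0.0015], "turn": 0}

```text
time_s: 11.55
ee_pos: [0.5282, 0.2669, 0.0659]
ee_rot: [-180.0, -0.0, 4.8]
force: [0.2, 0.3, 0.8]
width: 0.703
```

```bash
python3 - <<'E'
from h import *
s=robot.state();print(s["time_s"],s["ee_pos"].round(4),s["force"].round(2))
p=robot.grab_frame("wrist");save(p,"wrist5")
W=world_cloud(p)
for u,v in[(240,265),(398,265),(245,258),(393,258),(236,285),(405,285)]: print(u,v,W[v,u].round(4))
E
```

```text
11.55 [0.5282 0.2669 0.0659] [0.24 0.3  0.76]
240 265 [0.4954 0.275  0.0883]
398 265 [0.5611 0.2805 0.0884]
245 258 [0.4962 0.2751 0.0824]
393 258 [0.56   0.281  0.0836]
236 285 [0.4973 0.2753 0.1033]
405 285 [0.5605 0.2801 0.1025]
```

View pics/wrist5.png

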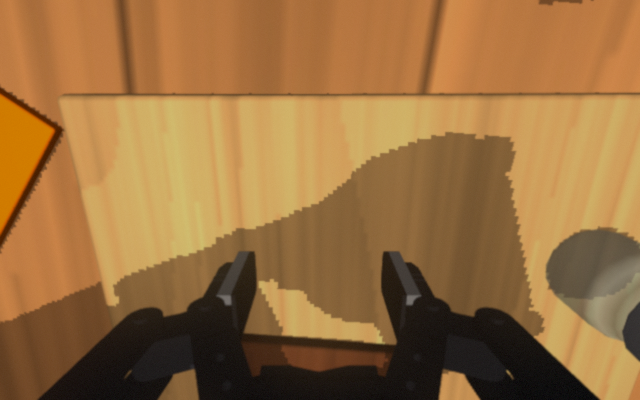

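The pads' visible ends are at z ≈ 0.08 while the TCP is at 0.066, so with the fingers open the tips sit about 10 mm above the nominal TCP. I'll go lower in small steps.

Emit:
apply_moves:
  series:
    - {"fingers": 0.3, "travel": [0, 0, -0.002], "turn": 0}
    - {"fingers": 0.3, "travel": [0, 0, -0.004], "turn": 0}
    - {"fingers": 0.3, "travel": [0, 0, -0.006], "turn": 0}
    - {"fingers": 0.3, "travel": [0, 0, -0.006], "turn": 0}

```text
time_s: 12.0
ee_pos: [0.5278, 0.2667, 0.0593]
ee_rot: [180.0, 0.0, 4.8]
force: [-0.9, 0.6, -1.1]
width: 0.699
```

```bash
python3 - <<'E'
from h import *
s=robot.state();print(s["time_s"],s["ee_pos"].round(4),s["force"].round(2))
p=robot.grab_frame("wrist")
W=world_cloud(p)
for u in(246,392):
  for v in range(246,264,2): print(u,v,W[v,u].round(4),p["image"][v,u])
E
```

```text
12.0 [0.5278 0.2667 0.0593] [-0.88  0.57 -1.05]
246 246 [0.4929 0.2726 0.0603] [136 102  59]
246 248 [0.4932 0.2722 0.0615] [137 102  60]
246 250 [0.4931 0.2707 0.0608] [130  97  58]
246 252 [0.495  0.2749 0.0705] [81 70 57]
246 254 [0.4953 0.2747 0.0719] [76 67 57]
246 256 [0.4959 0.2752 0.0746] [72 62 52]
246 258 [0.4964 0.2755 0.0769] [65 56 44]
246 260 [0.4966 0.2752 0.078 ] [56 45 33]
246 262 [0.4968 0.2747 0.0788] [51 38 23]
392 246 [0.5626 0.279  0.0615] [144 105  61]
392 248 [0.5628 0.2779 0.0613] [145 106  62]
392 250 [0.5632 0.2764 0.0605] [134 100  59]
392 252 [0.5607 0.28   0.0696] [78 67 58]
392 254 [0.56   0.2805 0.0725] [72 65 58]
392 256 [0.5596 0.2805 0.0744] [69 62 56]
392 258 [0.5594 0.2801 0.0756] [66 58 53]
392 260 [0.5593 0.2795 0.0763] [60 51 46]
392 262 [0.5586 0.2801 0.0791] [50 40 34]
```

Emit:
apply_moves:
  series:
    - {"fingers": 0.3, "travel": [0, 0, -0.002], "turn": 0}
    - {"fingers": 0.3, "travel": [0, 0, -0.004], "turn": 0}
    - {"fingers": 0.3, "travel": [0, 0, -0.005], "turn": 0}
    - {"fingers": 0.3, "travel": [0, 0, -0.006], "turn": 0}
    - {"fingers": 0.3, "travel": [0, 0, -0.006], "turn": 0}

```text
time_s: 12.55
ee_pos: [0.5281, 0.2669, 0.055]
ee_rot: [180.0, 0.0, 4.8]
force: [-3.7, -1.2, 7.3]
width: 0.698
```

```bash
python3 - <<'E'
from h import *
s=robot.state();print(s["time_s"],s["ee_pos"].round(4),s["force"].round(2))
p=robot.grab_frame("wrist")
W=world_cloud(p)
for u in(246,392):
  for v in range(250,258,2): print(u,v,W[v,u].round(4),p["image"][v,u])
E
```

```text
12.55 [0.5281 0.2669 0.055 ] [-3.65 -1.16  7.3 ]
246 250 [0.5221 0.3471 0.1984] [133 100  61]
246 252 [0.4953 0.2749 0.0658] [82 71 58]
246 254 [0.4958 0.2752 0.0682] [76 68 58]
246 256 [0.4964 0.2757 0.0709] [73 64 54]
392 250 [0.5623 0.2787 0.0605] [137 101  61]
392 252 [0.561  0.2803 0.0656] [77 65 58]
392 254 [0.5605 0.2803 0.0677] [70 64 57]
392 256 [0.56   0.2805 0.0699] [70 63 56]
```

Light touch: 7 N at TCP z 0.055. Raising 4 mm leaves the tips about 2 mm above the rolling board. Then I'll push along the board's −y, direction (0.084, −0.9965).

Emit:
apply_moves:
  series:
    - {"fingers": 0.3, "travel": [0, 0, 0.004], "turn": 0}
    - {"fingers": 0.3, "travel": [0, 0, 0.004], "turn": 0}
    - {"fingers": 0.3, "travel": [0.0004, -0.005, 0.004], "turn": 0}
    - {"fingers": 0.3, "travel": [0.0008, -0.01, 0.004], "turn": 0}
    - {"fingers": 0.3, "travel": [0.0013, -0.015, 0.004], "turn": 0}
    - {"fingers": 0.3, "travel": [0.0017, -0.02, 0.004], "turn": 0}
    - {"fingers": 0.3, "travel": [0.0021, -0.025, 0.004], "turn": 0}
    - {"fingers": 0.3, "travel": [0.0025, -0.03, 0.004], "turn": 0}
    - {"fingers": 0.3, "travel": [0.0028, -0.033, 0.004], "turn": 0}
    - {"fingers": 0.3, "travel": [0.003, -0.036, 0.004], "turn": 0}

```text
time_s: 13.6
ee_pos: [0.5312, 0.2306, 0.0578]
ee_rot: [-180.0, -0.0, 4.8]
force: [-1.4, 1.1, -0.3]
width: 0.702
```

Emit:
apply_moves:
  series:
    - {"fingers": 0.3, "travel": [0.0003, -0.003, 0], "turn": 0}
    - {"fingers": 0.3, "travel": [0.0005, -0.006, 0], "turn": 0}
    - {"fingers": 0.3, "travel": [0.0008, -0.009, 0], "turn": 0}
    - {"fingers": 0.3, "travel": [0.001, -0.012, 0], "turn": 0}
    - {"fingers": 0.3, "travel": [0.0013, -0.016, 0], "turn": 0}
    - {"fingers": 0.3, "travel": [0.0017, -0.02, 0], "turn": 0}
    - {"fingers": 0.3, "travel": [0.002, -0.024, 0], "turn": 0}
    - {"fingers": 0.3, "travel": [0.0024, -0.028, 0], "turn": 0}
    - {"fingers": 0.3, "travel": [0.0027, -0.032, 0], "turn": 0}
    - {"fingers": 0.3, "travel": [0.003, -0.036, 0], "turn": 0}

```text
time_s: 14.6
ee_pos: [0.5342, 0.1945, 0.0578]
ee_rot: [180.0, -0.0, 4.8]
force: [0.2, 0.3, -0.7]
width: 0.695
```

```bash
python3 - <<'E'
from h import *
s=robot.state();print(s["time_s"],s["ee_pos"].round(4),s["ee_rot"].round(2),s["width"],s["force"].round(2))
e=s["ee_pos"][:2]-[.577,.119];c,q=np.cos(.084),np.sin(.084);print("own tcp",e@[c,q],e@[-q,c])
p=robot.grab_frame("wrist");save(p,"wrist6")
p=robot.grab_frame("side");save(p,"side6")
cv2.imwrite("pics/side6c.png",cv2.resize(p["image"][110:310,150:400],None,fx=3,fy=3)[...,::-1])
p=robot.grab_frame("top")
cv2.imwrite("pics/top6c.png",cv2.resize(p["image"][100:260,190:420],None,fx=3,fy=3,interpolation=cv2.INTER_CUBIC)[...,::-1])
E
```

```text
14.6 [0.5342 0.1945 0.0578] [180.    -0.     4.81] 0.6947890998855752 [ 0.24  0.28 -0.69]
own tcp -0.036336754111788015 0.07884192247149294
```

View pics/side6c.png

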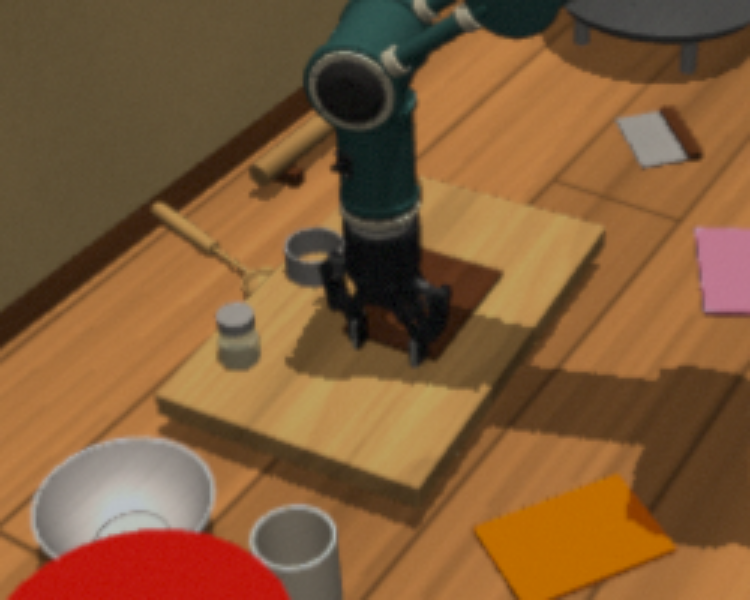

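View pics/top6c.png

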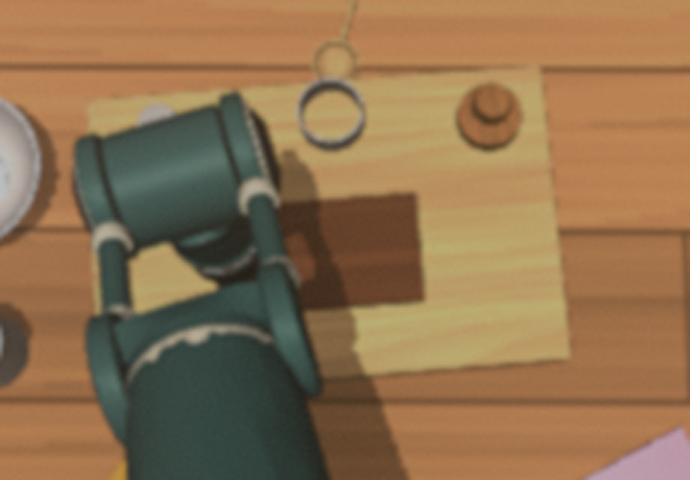

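View pics/wrist6.png

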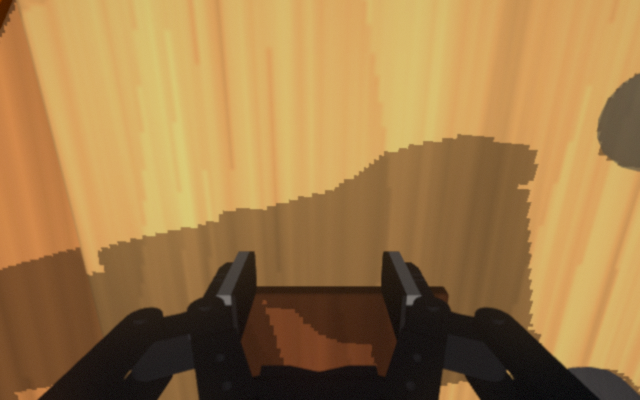

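The board has squared up flush against both fingertips and moved about 33 mm. Its lead edge in the top crop is now parallel to the end edge, at (417,195)–(425,300). I'll continue.

Emit:
apply_moves:
  series:
    - {"fingers": 0.3, "travel": [0.0003, -0.003, 0], "turn": 0}
    - {"fingers": 0.3, "travel": [0.0006, -0.007, 0], "turn": 0}
    - {"fingers": 0.3, "travel": [0.001, -0.012, 0], "turn": 0}
    - {"fingers": 0.3, "travel": [0.0015, -0.018, 0], "turn": 0}
    - {"fingers": 0.3, "travel": [0.002, -0.024, 0], "turn": 0}
    - {"fingers": 0.3, "travel": [0.0025, -0.03, 0], "turn": 0}
    - {"fingers": 0.3, "travel": [0.003, -0.036, 0], "turn": 0}
    - {"fingers": 0.3, "travel": [0.0035, -0.042, 0], "turn": 0}
    - {"fingers": 0.3, "travel": [0.004, -0.048, 0], "turn": 0}
    - {"fingers": 0.3, "travel": [0.0046, -0.054, 0], "turn": 0}

```text
time_s: 15.75
ee_pos: [0.5387, 0.1404, 0.0578]
ee_rot: [-180.0, 0.0, 4.8]
force: [-0.7, 1.3, 0.3]
width: 0.704
```

Emit:
apply_moves:
  series:
    - {"fingers": 0.3, "travel": [0.0005, -0.006, 0], "turn": 0}
    - {"fingers": 0.3, "travel": [0.001, -0.012, 0], "turn": 0}
    - {"fingers": 0.3, "travel": [0.0015, -0.018, 0], "turn": 0}
    - {"fingers": 0.3, "travel": [0.002, -0.024, 0], "turn": 0}
    - {"fingers": 0.3, "travel": [0.0025, -0.03, 0], "turn": 0}
    - {"fingers": 0.3, "travel": [0.003, -0.036, 0], "turn": 0}
    - {"fingers": 0.3, "travel": [0.0035, -0.042, 0], "turn": 0}
    - {"fingers": 0.3, "travel": [0.004, -0.048, 0], "turn": 0}
    - {"fingers": 0.3, "travel": [0.0046, -0.054, 0], "turn": 0}
    - {"fingers": 0.3, "travel": [0.005, -0.06, 0], "turn": 0}

```text
time_s: 16.75
ee_pos: [0.5437, 0.0804, 0.0578]
ee_rot: [-180.0, 0.0, 4.8]
force: [0.1, 0.7, -0.2]
width: 0.7
```

Emit:
apply_moves:
  series:
    - {"fingers": 0.3, "travel": [0.0005, -0.006, 0], "turn": 0}
    - {"fingers": 0.3, "travel": [0.001, -0.012, 0], "turn": 0}
    - {"fingers": 0.3, "travel": [0.0015, -0.018, 0], "turn": 0}
    - {"fingers": 0.3, "travel": [0.002, -0.024, 0], "turn": 0}
    - {"fingers": 0.3, "travel": [0.0025, -0.03, 0], "turn": 0}
    - {"fingers": 0.3, "travel": [0.003, -0.035, 0], "turn": 0}
    - {"fingers": 0.3, "travel": [0.0034, -0.039, 0], "turn": 0}
    - {"fingers": 0.3, "travel": [0.0035, -0.041, 0], "turn": 0}
    - {"fingers": 0.3, "travel": [0.0035, -0.041, 0], "turn": 0}

```text
time_s: 17.65
ee_pos: [0.5472, 0.0395, 0.0577]
ee_rot: [180.0, 0.0, 4.8]
force: [-0.2, -0.3, 0.3]
width: 0.704
```

```bash
python3 - <<'E'
from h import *
s=robot.state();print(s["time_s"],s["ee_pos"].round(4),s["ee_rot"].round(2),s["width"],s["force"].round(2))
e=s["ee_pos"][:2]-[.577,.119];c,q=np.cos(.084),np.sin(.084);print("own tcp",e@[c,q],e@[-q,c])
p=robot.grab_frame("wrist");save(p,"wrist7")
p=robot.grab_frame("side");save(p,"side7")
p=robot.grab_frame("top");save(p,"top7")
cv2.imwrite("pics/top7c.png",cv2.resize(p["image"][100:260,210:440],None,fx=3,fy=3,interpolation=cv2.INTER_CUBIC)[...,::-1])
E
```

```text
17.65 [0.5472 0.0395 0.0577] [1.7999e+02 1.0000e-02 4.8000e+00] 0.7044373358527921 [-0.24 -0.31  0.26]
own tcp -0.036366565388217136 -0.07670502045616122
```

View pics/top7c.png

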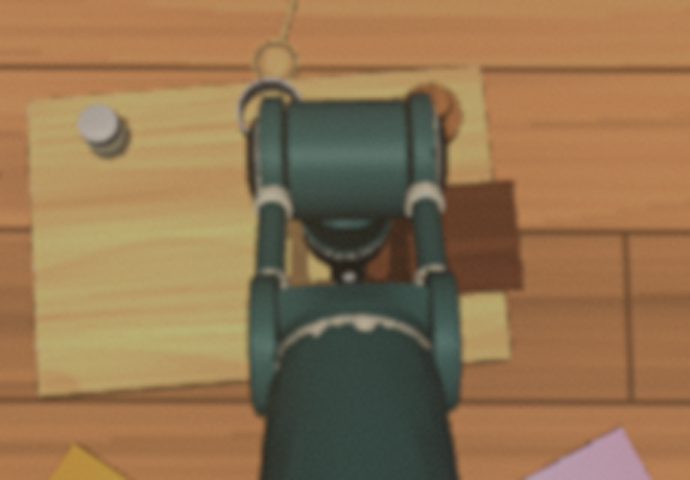

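View pics/side7.png

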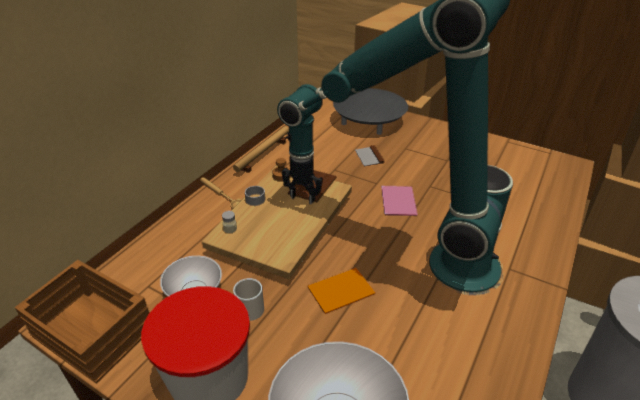

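The board already sticks out past the end edge (lead corners at (513,181) and (522,289) in the crop). The stamp is still standing clear. I'll measure the overhang.

```bash
python3 - <<'E'
from h import *
p=robot.grab_frame("top")
g=gaussian_filter(cv2.cvtColor(p["image"],cv2.COLOR_RGB2GRAY).astype(float),.6)
c,q=np.cos(.084),np.sin(.084);X=np.array([c,q]);Y=np.array([-q,c]);O=np.array([.577,.119])
def edge(xs,ylo,yhi,z):
    out=[]
    for x in xs:
        y=np.arange(ylo,yhi,.0005);W=np.c_[O+x*X+y[:,None]*Y,np.full(len(y),z)]
        uv=project(p,W);pr=map_coordinates(g,[uv[:,1],uv[:,0]],order=1)
        d=np.abs(pr[8:]-pr[:-8]);out.append(y[d.argmax()+4])
    return np.array(out)
xs=np.linspace(-.08,.005,12)
l=edge(xs,-.30,-.24,.066);print("lead",l.round(4),np.median(l),"slope",np.polyfit(xs,l,1)[0])
x2=np.r_[np.linspace(-.14,-.105,6),np.linspace(.04,.055,3),np.linspace(.135,.146,3)]
e=edge(x2,-.245,-.215,.06);print("end",e.round(4),np.median(e))
E
```

```text
lead [-0.246  -0.247  -0.248  -0.248  -0.2465 -0.2475 -0.248  -0.2475 -0.2465
 -0.2475 -0.247  -0.2475] -0.24749999999999994 slope -0.004072398190044721
end [-0.228  -0.2285 -0.229  -0.228  -0.228  -0.2285 -0.2265 -0.227  -0.227
 -0.228  -0.2275 -0.2275] -0.22799999999999998
```

The overhang is 19.5 mm and square, and the finger position gives the same figure. It needs 30.5 mm more.

Emit:
apply_moves:
  series:
    - {"fingers": 0.3, "travel": [0.0003, -0.003, 0], "turn": 0}
    - {"fingers": 0.3, "travel": [0.0006, -0.007, 0], "turn": 0}
    - {"fingers": 0.3, "travel": [0.001, -0.012, 0], "turn": 0}
    - {"fingers": 0.3, "travel": [0.0014, -0.017, 0], "turn": 0}
    - {"fingers": 0.3, "travel": [0.0018, -0.021, 0], "turn": 0}
    - {"fingers": 0.3, "travel": [0.0021, -0.025, 0], "turn": 0}
    - {"fingers": 0.3, "travel": [0.0024, -0.028, 0], "turn": 0}
    - {"fingers": 0.3, "travel": [0.0026, -0.0303, 0], "turn": 0}
    - {"fingers": 0.3, "travel": [0.0026, -0.0303, 0], "turn": 0}

```text
time_s: 18.75
ee_pos: [0.5499, 0.0092, 0.0578]
ee_rot: [180.0, -0.0, 4.8]
force: [0.6, 0.1, -0.0]
width: 0.699
```

Emit:
apply_moves:
  series:
    - {"fingers": 0.3, "travel": [-0.0005, 0.006, 0], "turn": 0}
    - {"fingers": 0.3, "travel": [-0.0015, 0.018, 0], "turn": 0}
    - {"fingers": 0.3, "travel": [-0.003, 0.035, 0.01], "turn": 0}
    - {"fingers": 0.3, "travel": [-0.004, 0.05, 0.04], "turn": 0}
    - {"fingers": 0.3, "travel": [-0.005, 0.06, 0.08], "turn": 0}
    - {"fingers": 0.3, "travel": [-0.005, 0.06, 0.12], "turn": 0}
    - {"fingers": 0.3, "travel": [-0.005, 0.06, 0.16], "turn": 0}
    - {"fingers": 0.3, "travel": [-0.015, 0.1, 0.17], "turn": 0}
    - {"fingers": 0.3, "travel": [-0.025, 0.14, 0.17], "turn": 0}
    - {"fingers": 0.3, "travel": [-0.035, 0.18, 0.17], "turn": 0}

```text
time_s: 19.75
ee_pos: [0.5146, 0.1918, 0.2291]
ee_rot: [-179.9, -0.1, 4.8]
force: [0.2, 0.9, 0.2]
width: 0.701
```

Emit:
apply_moves:
  series:
    - {"fingers": 0.3, "travel": [-0.02, 0.04, 0], "turn": 0}
    - {"fingers": 0.3, "travel": [-0.04, 0.08, 0], "turn": 0}
    - {"fingers": 0.3, "travel": [-0.05, 0.12, 0], "turn": 0}
    - {"fingers": 0.3, "travel": [-0.05, 0.12, 0], "turn": 0}
    - {"fingers": 0.3, "travel": [-0.05, 0.12, 0], "turn": 0}

```text
time_s: 20.25
ee_pos: [0.4638, 0.3109, 0.2276]
ee_rot: [180.0, 0.0, 5.0]
force: [-0.9, -0.2, 0.3]
width: 0.7
```

```bash
python3 - <<'E'
from h import *
s=robot.state();print(s["time_s"],s["ee_pos"].round(4),s["force"].round(2))
p=robot.grab_frame("side");save(p,"side8")
p=robot.grab_frame("top");save(p,"top8")
cv2.imwrite("pics/top8c.png",cv2.resize(p["image"][100:260,210:440],None,fx=3,fy=3,interpolation=cv2.INTER_CUBIC)[...,::-1])
c,q=np.cos(.084),np.sin(.084);X=np.array([c,q]);Y=np.array([-q,c]);O=np.array([.577,.119])
st=O-.036*X-.2*Y
b=fit_rect(p,st,.084,.11,.16,.068,.012);e=b[:2]-O;print("own",e@X,e@Y,b[2]-.084,"overhang",-(e@Y)+.08-.23,)
for t in["stamp","cutter","salt"]:
  for d in robot.mark_of(p,t)[:1]:
    w=at_height(p,*d["position"],.06);e=w[:2]-O;print(t,d["confidence"],w.round(4),"own",e@X,e@Y)
E
```

```text
20.25 [0.4638 0.3109 0.2276] [-0.86 -0.17  0.33]
fit [ 0.5646 -0.0801  0.0907] n 81 rms mm [0.3, 0.63, -0.26, -0.45]
own -0.029076790378055724 -0.1973942968738629 0.006684943184925907 overhang 0.0473942968738629
stamp 0.64 [ 0.6914 -0.0425  0.06  ] own 0.10042959215889923 -0.1704924043703604
cutter 0.48 [0.688 0.112 0.06 ] own 0.11000851114874813 -0.016295058563622768
salt 0.47 [0.6557 0.278  0.06  ] own 0.09172635281658492 0.15181197053230977
```

View pics/top8c.png

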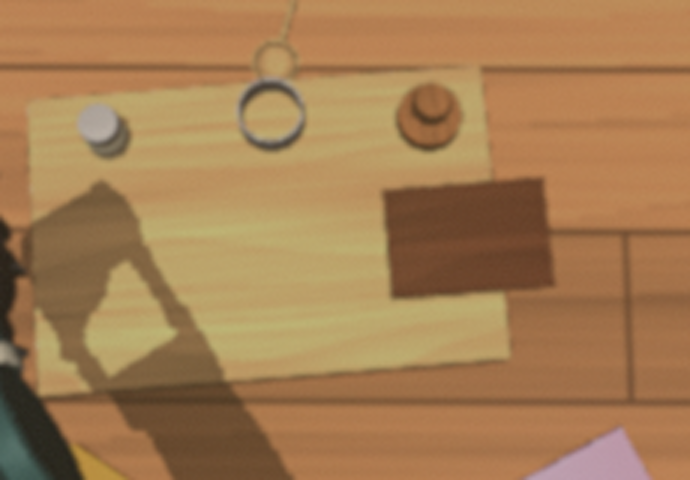

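View pics/side8.png

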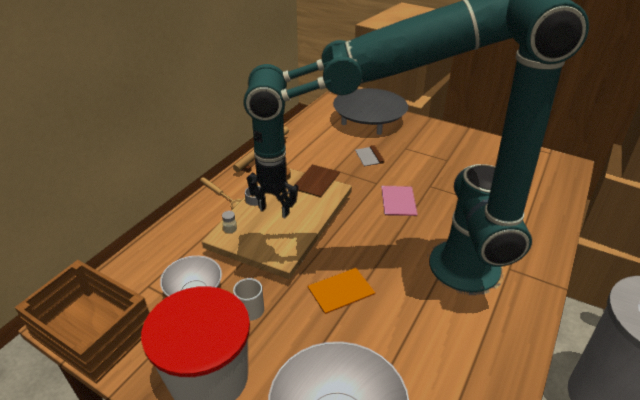

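The top view shows the board sticking out squarely past the end, with stamp, cutter and salt standing. I'll check the overhang directly, edge against edge.

```bash
python3 - <<'E'
from h import *
c,q=np.cos(.084),np.sin(.084);X=np.array([c,q]);Y=np.array([-q,c]);O=np.array([.577,.119])
p=robot.grab_frame("top")
g=gaussian_filter(cv2.cvtColor(p["image"],cv2.COLOR_RGB2GRAY).astype(float),.6)
def edge(xs,ylo,yhi,z):
    out=[]
    for x in xs:
        y=np.arange(ylo,yhi,.0005);W=np.c_[O+x*X+y[:,None]*Y,np.full(len(y),z)]
        uv=project(p,W);pr=map_coordinates(g,[uv[:,1],uv[:,0]],order=1)
        d=np.abs(pr[8:]-pr[:-8]);out.append(y[d.argmax()+4])
    return np.array(out)
xs=np.linspace(-.075,.015,12)
for z in(.06,.068):
    l=edge(xs,-.295,-.255,z);print("lead",z,l.round(4),np.median(l),np.polyfit(xs,l,1)[0])
r=edge(xs,-.14,-.10,.068);print("rear",np.median(r),np.polyfit(xs,r,1)[0])
x2=np.r_[np.linspace(-.14,-.10,6),np.linspace(.05,.145,9)]
e=edge(x2,-.245,-.215,.06);print("end",e.round(4),np.median(e),np.polyfit(x2,e,1)[0])
E
```

```text
lead 0.06 [-0.279  -0.278  -0.279  -0.2795 -0.2795 -0.2785 -0.2795 -0.279  -0.2785
 -0.279  -0.279  -0.278 ] -0.27899999999999997 0.0032051282051270336
lead 0.068 [-0.2775 -0.2765 -0.2775 -0.2775 -0.278  -0.277  -0.278  -0.2775 -0.277
 -0.2775 -0.2775 -0.2765] -0.27749999999999997 0.0021367521367504994
rear -0.118 -0.001282051282052107
end [-0.228  -0.2285 -0.228  -0.2275 -0.228  -0.229  -0.2275 -0.2275 -0.227
 -0.227  -0.2265 -0.227  -0.2275 -0.2285 -0.2275] -0.22749999999999998 0.003296579208411107
```

The overhang is 50 mm edge to edge, with under 0.3° of skew. I'm handing in.

```bash
python3 -c "
from cell import robot
print(robot.close_job())"
```

```text
the job is handed in; nothing more can be done
None
```

The job is done and handed in at about 20 s. I pushed the stamp about 14 cm aside by its foot, then pushed the carrying board straight towards the end of the rolling board until about 5 cm stuck out.

**Overhang:** measured directly edge to edge in the top view it is 50 mm, with less than 0.3° of skew. A full outline fit, taken from the estimated centre of the rolling board, gave 47 mm. The two disagree by about 3 mm, but both are within the 4–6 cm asked for.

**Stamp:** it stands upright on the rolling board. The wrist view put it 93 mm towards the far side of the centre line and the last top view put it 100 mm. Either way it is clear of the carrying board.

**Everything else:** the cutter, salt jar, mug and bowl looked unmoved in the last pictures. The scraper I only saw in the side view, where it also looked unmoved.

**Forces:** the largest reading at the end of any move was about 8 N. That was a light touch of the fingertips on the rolling board while I was finding its height.

**Arm:** it was raised clear and touching nothing at hand-in.

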